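# Comb the swab tubes into the sorting tray

### The job

Take the rake out of its holder and comb the scattered swab tubes in the grooved tray with it, until all four lie fully down in the grooves, parallel to them. Move the tubes with the rake only, never with the gripper, and do not bear down hard on the tray with the rake (the clamped length of its comb is unknown, so feel for the tray gently); then hang the rake back in its holder, comb down and with its shoulder plate flat on the holder's top, let go of it, and leave the other things where they are.

Things in the scene. Friction and masses are not known exactly. Their poses are not given: they have to be found in the camera images.
- tray: Grey plastic tray, fixed, 142 x 332 x 36 mm high. Origin: centre of the underside; x axis along the grooves, y axis across them, along its length. Eight flat-bottomed grooves, 19 mm wide and 12.5 mm deep, centred at y = -94.5, -67.5 ... +94.5 mm, between flat ridges 8 mm wide, 28 mm high. A 6 mm wall, top at 36 mm, runs all round; inside 130 (x) by 320 mm (y).
- tray_shelf (a point): Centre of the top of the bare flat shelf inside the tray at its +y end, 28 mm above the table, level with the ridges. The shelf is 130 mm (x) by 56 mm (y), from y = 104 to 160 mm in the tray; an equal shelf lies at the -y end, 264 mm away.
- holder: White rake holder, fixed: a narrow upright slot, open on top, 22 mm (its y) by 132 mm (its x), floor 8 mm high, in a block 148 x 50 x 115 mm high on a foot plate 164 x 70 x 8 mm. Origin: centre of the underside. The rake hangs in it comb down, its shoulder plate resting on the block's top (115 mm). Stands left or right of the tray.
- rake_grip (a point): Centre of the rake's upright black handle, 24 mm (x) by 20 mm (y), 72 mm tall, top 33 mm above this point. z axis up the handle, x along the comb. Rake about 200 g. In the holder this point is 160 mm above the table, up to 5 mm and 0.06 rad off the slot's centre line. Tine tips lie anywhere from 115 to 139 mm below this point: the stem is clamped at another length each time.
- rake_shoulder (a point): Centre of the underside of the rake's steel shoulder plate, 46 x 46 x 6 mm, 45 mm below the handle's centre. A flat stem goes down to the comb: a bar 116 mm long (x), 10 mm thick, with 8 flat tines 11 x 4 mm, 15 mm apart, 25 mm long. Pressed on, the comb gives up to 6 mm upward on a spring (1.5 N at first, 1.5 N more per mm), then is hard. The stem's clamped length is not reported and is hidden in the holder.
- canister: Upright white canister, 84 mm across, 130 mm high; stands on the other side of the tray from the holder. Origin: centre of its underside. Leave alone.
- pump: White pump bottle, 68 mm across, 190 mm high, beyond the tray. Origin: centre of its underside. Leave alone.
- jar: Amber jar, 60 mm across, 70 mm high, on the robot's side of the tray. Origin: centre of its underside. Leave alone.
- dish: Steel bowl, 100 mm across, 35 mm high, on the robot's side of the tray. Origin: centre of its underside. Leave alone.
- tube0_mid (a point): Centre of a sealed swab tube: a round-ended rod 12 mm across, 84 mm long, 18 g, x axis along it. Starts slantwise across the ridges, centre 34 mm above the table. Fully down in a groove its centre is 21.5 mm above the table and its top 0.5 mm below the ridges: tines carried a few mm above the ridges pass over it, yet push a tube lying on the ridges.
- tube1_mid (a point): Centre of a sealed swab tube: a round-ended rod 12 mm across, 84 mm long, 18 g, x axis along it. Starts slantwise across the ridges, centre 34 mm above the table. Fully down in a groove its centre is 21.5 mm above the table and its top 0.5 mm below the ridges: tines carried a few mm above the ridges pass over it, yet push a tube lying on the ridges.
- tube2_mid (a point): Centre of a sealed swab tube: a round-ended rod 12 mm across, 84 mm long, 18 g, x axis along it. Starts slantwise across the ridges, centre 34 mm above the table. Fully down in a groove its centre is 21.5 mm above the table and its top 0.5 mm below the ridges: tines carried a few mm above the ridges pass over it, yet push a tube lying on the ridges.
- tube3_mid (a point): Centre of a sealed swab tube: a round-ended rod 12 mm across, 84 mm long, 18 g, x axis along it. Starts slantwise across the ridges, centre 34 mm above the table. Fully down in a groove its centre is 21.5 mm above the table and its top 0.5 mm below the ridges: tines carried a few mm above the ridges pass over it, yet push a tube lying on the ridges.
Not all that is in view belongs to the job. Leave any pink look-alike of the part that bears tube3_mid alone. Leave any blue look-alike of the part that bears rake_grip alone.

How it is judged:
By the outcome, as a careful person would: the job done as asked, in the order asked, and still so for the second after the job is handed in, with the robot touching nothing.
It also fails if it takes over 64 s, if anything falls off the work surface, if the arm or the gripper's body presses on something with over 40 N, if the wrist force passes 120 N, or if a joint passes its speed limit or range.

### The arm

A 7-joint arm with a two-finger parallel gripper is mounted at the origin on the work surface. World frame = base frame: x ahead of the robot, y to its left, z up, the work surface at z = 0. Lengths are in m, angles in rad, forces in N, time in s.
With the tool pointing down it reaches from about 0.4 to 0.85 m from the base axis. Payload 6.9 kg.
Tool frame: the origin (TCP) lies at the very end of the fingers, on their centre line; the grasp point (between the pads) lies 19 mm behind it (ctrl.tcp_to_grasp is the distance from the TCP to the grasp point, in m); x points along the fingers, y is the direction in which the jaws open and shut, and the axes are right-handed (so a half turn about x gives the same grasp; the last joint's range is limited). The gripper opens to 85 mm and grips with 20 to 120 N. Pads are 22 mm wide; open, the fingers measure 114 mm over their backs; the gripper's body (76 mm by 85 mm) begins 54 mm behind the grasp point. The pads swing forward as they close: fully open they stand 13 mm farther back than shut.
Start: joints at [1.319, 0.507, -0.238, 1.5, 0.126, 1.149, -0.155], TCP at [0.219, -0.585, 0.231] pointing down, gripper open.
Joint ranges: [-3.08, 3.08], [-0.24, 2.05], [-1.43, 1.35], [0, 2.5], [-1.52, 4.66], [0.17, 1.96], [-2.89, 2.89]. Speed limits (rad/s): [2.39, 2.39, 3.14, 3.14, 3.14, 3.14, 3.14].

### API

Orientations are given as a unit quaternion [w, x, y, z].
In Python, from station import ctrl gives the robot as it stands.
- The arm moves only by the shell command python3 -m handwheel 'ROWS' [FORCE]. ROWS is JSON, a list of rows, each an object with "hand": the finger opening in m, from 0 to 0.0854; "offset": the shift along the world's x, y, z in m, a list of three; "angular": the turn, a rotation vector about the world's x, y, z in rad, a list of three. In form: [{"hand": hand, "offset": [x, y, z], "angular": [wx, wy, wz]}, ...]. A call has 1 to 12 rows; each row shifts and turns the pose as measured when the row begins; what a row does not reach is not made up. A row lasts 1/8 s, in which the tool goes at most 62.5 mm and 10.7 degrees, less where a joint would pass 70% of its speed; a pose out of reach is approached as far as the arm can. A call is refused whole if a number of a shift passes 0.0625 or a number of a turn 0.188, either way. A call with a gripper value outside its range is refused whole. The fingers move at their own pace and stop on an object; FORCE is the grip in N (left out, the last holds). Time passes only in rows, so rows that do not move let the fingers close. It gives the time, the measured TCP pose, the force and the opening at its end, in the units of the state.
- ctrl.read_state(): the state, without advancing time (a new reading comes with each control period).
- ctrl.camera(name): name is "side" or "top" or "wrist"; returns a dict with "image" (400x640x3 uint8, red, green, blue), "fx", "fy", "cx", "cy" (pixels), "dist" ([k1, k2, p1, p2, k3] as OpenCV has them; the pictures are not rectified), "eye" and "rotation" of the camera in the world; the wrist camera has in their place "T_tool_cam" (4x4, takes a point from camera to tool coordinates, whose origin is the TCP and whose axes are the tool frame's). Camera axes: x right, y down, z forward; pixel columns grow to the right and rows downward; lengths in m; the calibration is good to about 2 mm. A picture is of the moment at which its call begins: read the wrist's pose just before it. There is no depth.
- ctrl.finish_job(): hands the job in, once; it reports no verdict.
Trained networks look in a picture, given as the dict that the camera call returned (one of the last four; its "shot" number tells which), for a name from the list of things; names that differ only in an ending like _2 or _b are one class to them, and where a whole thing is asked for, a point or a joint stands for the part that bears it (a point fixed in the world has none). Each returns a list of dicts, best first, with "p" (0 to 1); they miss things now and then, are a little off and sometimes report something else, mostly with a low value. They report only what shows in the picture. A call takes as long as a camera call. They do not tell look-alikes from the thing itself.
- ctrl.find_in(picture, target): "at" ([column, row] in pixels, amid what is visible of it).
- ctrl.tip_of(picture, target): "at" ([column, row] in pixels: a listed point, or the origin of a listed thing).
The state is a dict: "time": time; "q": joint angles; "qd": joint speeds; "joint_efforts": joint torques, N m; "tool_pos": TCP position; "eef_rot": TCP orientation; "contact_force": force on the tool from outside, world axes, zero at the start; "moment": the same for the moment, N m; "gripper_width": finger opening in m.
Only numpy, scipy, OpenCV 4.12 (cv2) and the standard library are available. Lean on these libraries where they do the work, as an engineer would, in place of code of your own. Each camera call takes 0.05 s, during which the arm holds its last target.

## Working session

There is one attempt and no reset: what is moved stays moved. The work goes in short steps, Python scripts to look and compute and a shell command to move; the robot and the scene stay as the last step left them, time stands still between calls to the robot, and variables do not carry over. Pictures are saved under pics/ and viewed, and the job is handed in when it is done.

```bash
mkdir -p pics; ls
cat > h.py <<'E'
import cv2,numpy as np
from station import ctrl
def snap(n,fn=None):
    c=ctrl.camera(n)
    if fn: cv2.imwrite('pics/'+fn,cv2.cvtColor(c['image'],cv2.COLOR_RGB2BGR))
    return c
def K(c): return np.array([[c['fx'],0,c['cx']],[0,c['fy'],c['cy']],[0,0,1.]])
def ray(c,uv):
    p=cv2.undistortPoints(np.array([[uv]],float),K(c),np.array(c['dist'],float))[0,0]
    R=np.array(c['rotation']); 
    return np.array(c['eye']),R@np.array([p[0],p[1],1.])
def atz(c,uv,z):
    e,d=ray(c,uv); return e+d*(z-e[2])/d[2]
def proj(c,P):
    R=np.array(c['rotation']);P=np.atleast_2d(P)
    q=(P-np.array(c['eye']))@R
    return cv2.projectPoints(q,np.zeros(3),np.zeros(3),K(c),np.array(c['dist'],float))[0][:,0]
E
python3 - <<'E'
from h import *
np.set_printoptions(precision=4,suppress=True)
s=ctrl.read_state();print(s)
for n in('top','side','wrist'):
    c=snap(n,n+'0.png')
    print(n,{k:v for k,v in c.items() if k!='image'})
    for t in('tray','tray_shelf','holder','rake_grip','rake_shoulder','canister','pump','jar','dish','tube0_mid'):
        print(t,[(np.round(x['at']),round(x['p'],2)) for x in ctrl.tip_of(c,t)][:8])
E
```

```text
pics
{'time': 0.0, 'q': array([ 1.3185,  0.5083, -0.2375,  1.5011,  0.1257,  1.1489, -0.1548]), 'qd': array([ 0.0002,  0.0015, -0.0004, -0.0006, -0.0009,  0.0003,  0.0008]), 'joint_efforts': array([  0.0001, -62.0596,  -2.1865, -24.9652,   0.0128,   0.012 ,
        -0.    ]), 'tool_pos': array([ 0.2186, -0.585 ,  0.2304]), 'eef_rot': array([-0.1252, -0.6957, -0.1264,  0.6959]), 'contact_force': array([-0.0892,  0.3834,  0.8635]), 'moment': array([ 0.0161, -0.0253,  0.0177]), 'gripper_width': 0.08535323704656318}
top {'fx': 387.35882669814134, 'fy': 387.35882669814134, 'cx': 319.713650588161, 'cy': 201.02674741508562, 'dist': array([-0.0596,  0.    ,  0.    ,  0.    ,  0.    ]), 'eye': array([ 0.3572, -0.0568,  1.274 ]), 'rotation': array([-0.0588,  0.7138, -0.6948,  0.0647]), 'shot': 1}
tray [(array([309., 213.]), 0.81), (array([194., 223.]), 0.41)]
tray_shelf [(array([271., 220.]), 0.81)]
holder [(array([401., 239.]), 0.89)]
rake_grip [(array([456., 270.]), 0.91), (array([413., 239.]), 0.62)]
rake_shoulder [(array([453., 267.]), 0.79), (array([413., 237.]), 0.72), (array([332., 209.
[... 835 characters left out ...]
 (array([407., 212.]), 0.61), (array([406., 173.]), 0.58)]
canister []
pump [(array([290., 202.]), 0.9)]
jar [(array([349., 328.]), 0.64)]
dish [(array([425., 246.]), 0.64)]
tube0_mid [(array([334., 223.]), 0.52)]
wrist {'fx': 305.5461008891763, 'fy': 305.5461008891763, 'cx': 314.4556506778606, 'cy': 198.60440632923897, 'dist': array([-0.0582,  0.    ,  0.    ,  0.    ,  0.    ]), 'T_tool_cam': array([[-0.0001, -0.3284,  0.9445, -0.1427],
       [ 1.    ,  0.0003,  0.0002,  0.0004],
       [-0.0003,  0.9445,  0.3284, -0.0853],
       [ 0.    ,  0.    ,  0.    ,  1.    ]]), 'shot': 3}
tray []
tray_shelf []
holder []
rake_grip []
rake_shoulder []
canister []
pump []
jar []
dish []
tube0_mid []
```

```bash
sed -i "s/np.array(c\['rotation'\])/Q(c['rotation'])/" h.py
cat >> h.py <<'E'
from scipy.spatial.transform import Rotation as Rn
def Q(q): q=np.array(q); return Rn.from_quat([q[1],q[2],q[3],q[0]]).as_matrix()
E
python3 - <<'E'
from h import *
for n in('top','side'):
    im=cv2.imread(f'pics/{n}0.png')
    x0,y0,w,h=(160,110,340,200) if n=='top' else (240,120,260,230)
    k=800/w if 600/h>800/w else 600/h
    cv2.imwrite(f'pics/{n}0c.png',cv2.resize(im[y0:y0+h,x0:x0+w],None,fx=k,fy=k,interpolation=cv2.INTER_CUBIC));print(k)
E
```

```text
2.3529411764705883
2.608695652173913
```

View pics/top0.png

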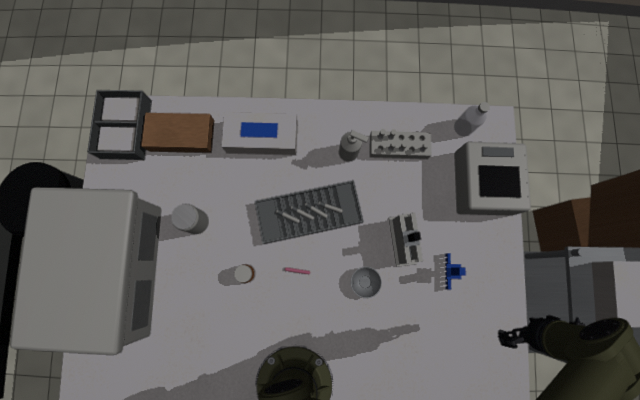

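View pics/top0c.png

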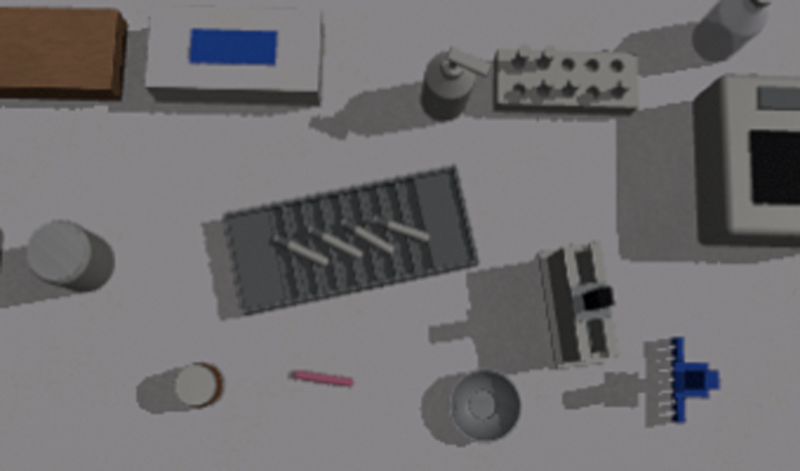

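View pics/side0c.png

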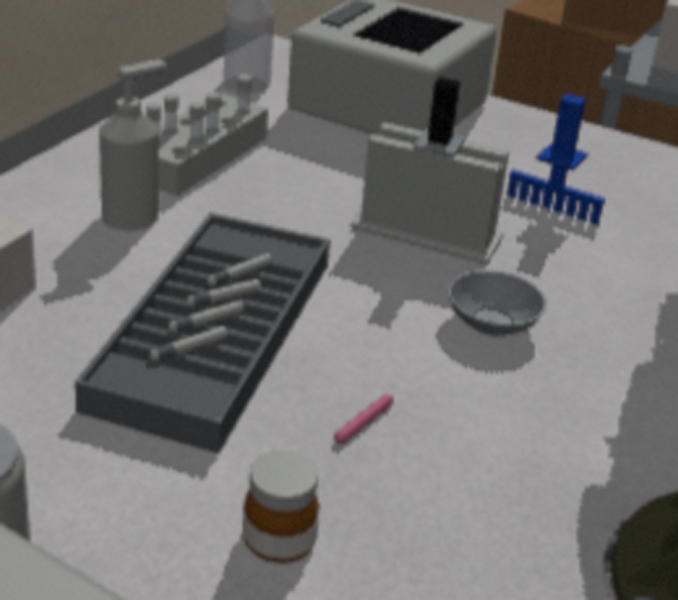

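Run:
```python
from h import *
np.set_printoptions(precision=4,suppress=True)
s=ctrl.read_state();print(Q(s['eef_rot']))
t=snap('top');sd=snap('side')
cr=lambda p:np.array(p)/2.3529+[160,110]
cs=lambda p:np.array(p)/2.6087+[240,120]
L=np.array([[228,215],[456,168],[477,262],[246,312]])
for p in L: print('tray corner top',atz(t,cr(p),.036))
for p in [[208,213],[329,240],[220,443],[78,384]]: print('tray corner side',atz(sd,cs(p),.036))
# holder top corners in crop
for p in [[597,242],[617,357],[560,366],[540,252]]: print('holder top',atz(t,cr(p),.115))
def tri(a,b):
    e1,d1=ray(t,a);e2,d2=ray(sd,b)
    d1/=np.linalg.norm(d1);d2/=np.linalg.norm(d2)
    A=np.stack([d1,-d2],1);x=np.linalg.lstsq(A,e2-e1,rcond=None)[0]
    p=e1+d1*x[0];q=e2+d2*x[1];return (p+q)/2,np.linalg.norm(p-q)
for n in('rake_grip','rake_shoulder','holder','tray','tray_shelf','pump','jar','dish','tube0_mid','canister'):
    a=ctrl.tip_of(t,n);b=ctrl.tip_of(sd,n)
    for x in a:
        for y in b:
            if min(x['p'],y['p'])<.3:continue
            p,e=tri(x['at'],y['at'])
            if e<.02: print(n,np.round(x['at']),np.round(y['at']),p,e)
for p in ([404,229],[413,239]): print(atz(t,p,.193))
print('handle top', atz(t,cr([599,299]),.193))
```

```text
[[-0.      0.3501 -0.9367]
 [ 0.     -0.9367 -0.3501]
 [-1.     -0.     -0.    ]]
tray corner top [0.5692 0.1394 0.036 ]
tray corner top [ 0.6445 -0.1743  0.036 ]
tray corner top [ 0.5134 -0.2046  0.036 ]
tray corner top [0.4367 0.1079 0.036 ]
tray corner side [ 0.6463 -0.1687  0.036 ]
tray corner side [ 0.5081 -0.2022  0.036 ]
tray corner side [0.4158 0.1374 0.036 ]
tray corner side [0.5631 0.15   0.036 ]
holder top [ 0.5336 -0.3505  0.115 ]
holder top [ 0.3869 -0.3741  0.115 ]
holder top [ 0.3741 -0.3013  0.115 ]
holder top [ 0.5186 -0.2764  0.115 ]
rake_grip [457. 271.] [459. 172.] [ 0.3577 -0.4861  0.0987] 0.00914629555538712
rake_grip [414. 238.] [414. 161.] [ 0.448  -0.3402  0.1629] 0.007782987289898557
rake_shoulder [456. 268.] [456. 178.] [ 0.3672 -0.4959  0.07  ] 0.011339370166717499
holder [400. 241.] [407. 214.] [ 0.4494 -0.3371 -0.0133] 0.017208190973201573
tray [310. 212.] [322. 249.] [ 0.5433 -0.0346 -0.0094] 0.003609360255102657
tray_shelf [269. 220.] [302. 269.] [0.5095 0.0986 0.0231] 0.0007787364323271958
pump [351. 151.] [292. 203.] [ 0.7585 -0.1688 -0.0087] 0.00948326940355473
jar [244. 274.] [347. 326.] [0.3351 0.1732 0.0053] 0.004744158980477018
dish [362. 278.] [426. 244.] [ 0.3287 -0.2118 -0.0025] 0.010129930845135492
tube0_mid [308. 212.] [334. 221.] [ 0.5205 -0.0333  0.0907] 0.019840537681399012
tube0_mid [331. 208.] [334. 221.] [ 0.5524 -0.1023  0.04  ] 0.000996342464548539
[ 0.475  -0.3025  0.193 ]
[ 0.4475 -0.3276  0.193 ]
handle top [ 0.453  -0.3322  0.193 ]
```

```bash
python3 -m handwheel '[{"hand":0.085,"offset":[0,0,0.06],"angular":[0,0,0]},{"hand":0.085,"offset":[0.02,0.03,0.05],"angular":[0,0,-0.05]},{"hand":0.085,"offset":[0.05,0.045,0.02],"angular":[0,0,-0.05]},{"hand":0.085,"offset":[0.05,0.045,0.01],"angular":[0,0,-0.05]},{"hand":0.085,"offset":[0.05,0.045,0],"angular":[0,0,-0.05]},{"hand":0.085,"offset":[0.03,0.04,0],"angular":[0,0,0]},{"hand":0.085,"offset":[0,0,0],"angular":[0,0,0]}]' 40
cat >> h.py <<'E'
def wpose(c,s):
    T=np.eye(4);T[:3,:3]=Q(s['eef_rot']);T[:3,3]=s['tool_pos']
    M=T@np.array(c['T_tool_cam']); r=Rn.from_matrix(M[:3,:3]).as_quat()
    c['eye']=M[:3,3]; c['rotation']=[r[3],r[0],r[1],r[2]]; return c
def wsnap(fn):
    s=ctrl.read_state(); c=snap('wrist',fn); return wpose(c,s),s
E
python3 - <<'E'
from h import *
c,s=wsnap('w1.png');print(s['time'],s['tool_pos'],Q(s['eef_rot']))
E
```

```text
time: 3.62
tool_pos: [0.4108, -0.3833, 0.3724]
eef_rot: [0.052, 0.707, 0.053, -0.704]
contact_force: [-0.0, 0.4, -0.3]
gripper_width: 0.0849
3.625 [ 0.41078307 -0.38329855  0.37242773] [[ 0.004085    0.14827551 -0.98893766]
 [ 0.00204441 -0.98894508 -0.14826818]
 [-0.99998957 -0.00141612 -0.00434298]]
```

View pics/w1.png

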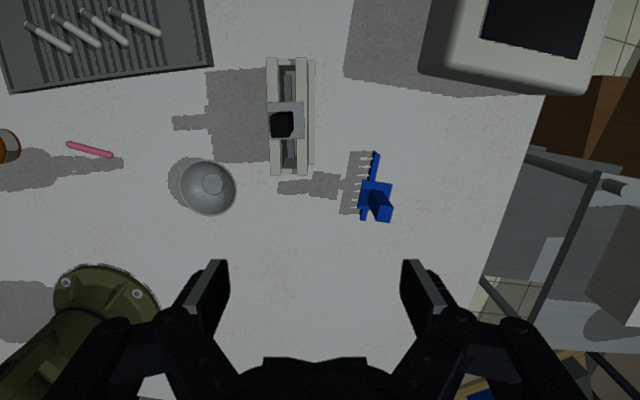

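Run:
```python
from h import *
im=cv2.imread('pics/w1.png')
cv2.imwrite('pics/w1c.png',cv2.resize(im[45:185,235:345],None,fx=4.2,fy=4.2,interpolation=cv2.INTER_CUBIC))
```

```text
(no output)
```

View pics/w1c.png

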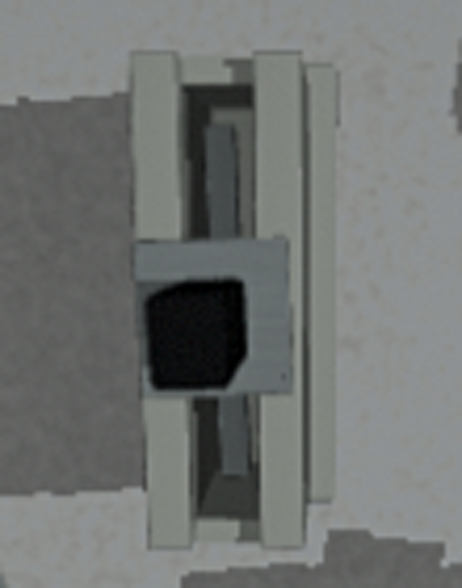

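```bash
cat > m1.py <<'E'
from h import *
np.set_printoptions(precision=4,suppress=True)
c,s=wsnap(None)
f=lambda p:np.array(p)/4.2+[235,45]-[.5-.5/4.2]*2
P=[atz(c,f(p),.115)for p in([131,52],[299,52],[305,548],[149,548])]
for p in P:print('blk',p)
print('ctr',np.mean(P,0), 'yaw',[np.arctan2(*(a-b)[[1,0]]) for a,b in((P[0],P[3]),(P[1],P[2]))], [np.linalg.norm(P[i]-P[i-1]) for i in range(4)])
P=[atz(c,f(p),.121)for p in([134,240],[288,238],[291,392],[140,392])]
for p in P:print('plate',p)
print('ctr',np.mean(P,0),'yaw R',np.arctan2(*(P[1]-P[2])[[1,0]]),[np.linalg.norm(P[i]-P[i-1]) for i in range(4)])
for p in([145,297],[152,390],[228,388]):print('h',atz(c,f(p),.193))
for p in([206,125],[236,125],[222,475],[250,475]):print('bar',atz(c,f(p),.121-.006-.04))
E
python3 m1.py
```

```text
blk [ 0.5276 -0.3089  0.115 ]
blk [ 0.5344 -0.3568  0.115 ]
blk [ 0.3887 -0.3789  0.115 ]
blk [ 0.3815 -0.3292  0.115 ]
ctr [ 0.458  -0.3435  0.115 ] yaw [np.float64(0.13828932045752582), np.float64(0.15059011296013908)] [np.float64(0.14753718615498762), np.float64(0.04839316341720555), np.float64(0.14732825065943564), np.float64(0.05020639380114599)]
plate [ 0.4758 -0.316   0.121 ]
plate [ 0.4828 -0.3609  0.121 ]
plate [ 0.4382 -0.3678  0.121 ]
plate [ 0.4316 -0.3222  0.121 ]
ctr [ 0.4571 -0.3417  0.121 ] yaw R 0.15519101232944182 [np.float64(0.04463237505525924), np.float64(0.04543036178626457), np.float64(0.045139421316517), np.float64(0.046086822724304914)]
h [ 0.466  -0.3305  0.193 ]
h [ 0.4438 -0.3345  0.193 ]
h [ 0.447  -0.3532  0.193 ]
bar [ 0.5126 -0.3286  0.075 ]
bar [ 0.5139 -0.3381  0.075 ]
bar [ 0.4    -0.3473  0.075 ]
bar [ 0.4014 -0.3569  0.075 ]
```

```bash
python3 -m handwheel '[{"hand":0.085,"offset":[0.005,0.06,0],"angular":[0,0,0.02]},{"hand":0.085,"offset":[0.005,0.06,0],"angular":[0,0,0.02]},{"hand":0.085,"offset":[0.005,0.06,0],"angular":[0,0,0.02]},{"hand":0.085,"offset":[0.005,0.06,0],"angular":[0,0,0.02]},{"hand":0.085,"offset":[0.005,0.06,0],"angular":[0,0,0]},{"hand":0.085,"offset":[0,0,0],"angular":[0,0,0]},{"hand":0.085,"offset":[0,0,0],"angular":[0,0,0]}]'
python3 - <<'E'
from h import *
c,s=wsnap('w2.png');print(s['time'],s['tool_pos'],Q(s['eef_rot']))
E
```

```text
time: 4.6
tool_pos: [0.4276, -0.0917, 0.3708]
eef_rot: [0.073, 0.704, 0.07, -0.703]
contact_force: [0.7, -0.7, 0.2]
gripper_width: 0.0846
4.6 [ 0.42764606 -0.09169903  0.37078542] [[ 8.15627910e-04  2.01090080e-01 -9.79572414e-01]
 [-3.20416223e-03 -9.79567186e-01 -2.01091674e-01]
 [-9.99994534e-01  3.30272491e-03 -1.54637100e-04]]
```

View pics/w2.png

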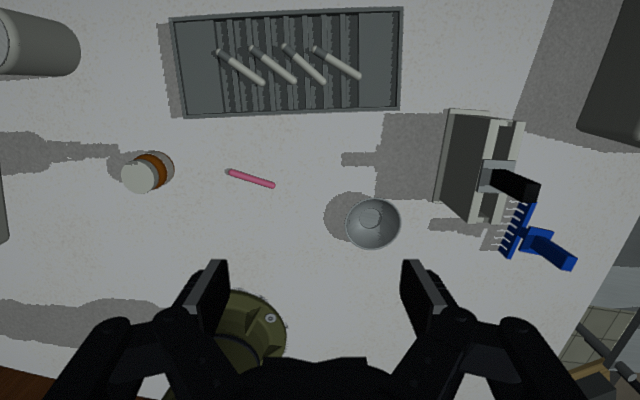

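Run:
```python
from h import *
im=cv2.imread('pics/w2.png')
cv2.imwrite('pics/w2c.png',cv2.resize(im[0:130,150:420],None,fx=2.96,fy=2.96,interpolation=cv2.INTER_CUBIC))
```

```text
(no output)
```

View pics/w2c.png

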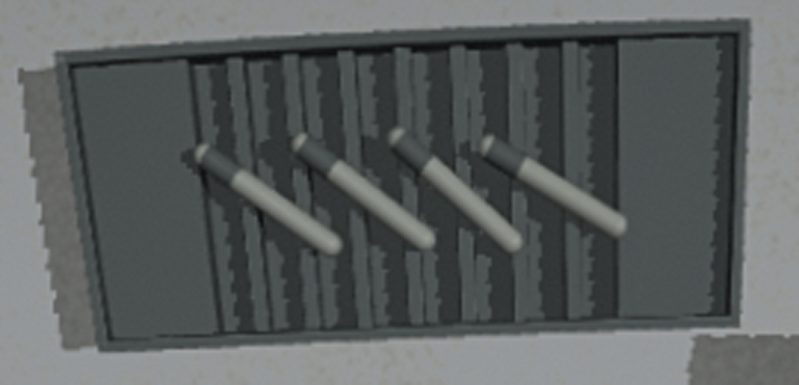

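```bash
cat > m2.py <<'E'
from h import *
np.set_printoptions(precision=4,suppress=True)
c,s=wsnap(None)
f=lambda p:np.array(p)/2.96+[150,0]-[.5-.5/2.96]*2
P=[atz(c,f(p),.036)for p in([57,54],[749,20],[738,325],[100,350])]
for p in P:print(p)
C=np.mean(P,0)
print('ctr',C,'yaw x',[np.arctan2(*(a-b)[[1,0]]) for a,b in((P[0],P[3]),(P[1],P[2]))],'yaw y',[np.arctan2(-(a-b)[0],(a-b)[1]) for a,b in((P[0],P[1]),(P[3],P[2]))], [np.linalg.norm(P[i]-P[i-1]) for i in range(4)])
y=np.mean([np.arctan2(-(a-b)[0],(a-b)[1]) for a,b in((P[0],P[1]),(P[3],P[2]))])
R=np.array([[np.cos(y),-np.sin(y)],[np.sin(y),np.cos(y)]])
for a,b in(([200,153],[336,247]),([299,142],[429,242]),([395,135],[516,244]),([487,145],[622,228])):
    A=(atz(c,f(a),.034)-C)[:2]@R;B=(atz(c,f(b),.034)-C)[:2]@R
    print('tube',A,B,np.linalg.norm(A-B))
E
python3 m2.py
```

```text
[0.5727 0.1469 0.036 ]
[ 0.6513 -0.1723  0.036 ]
[ 0.515  -0.2058  0.036 ]
[0.4373 0.1144 0.036 ]
ctr [ 0.5441 -0.0292  0.036 ] yaw x [np.float64(0.23556651533526018), np.float64(0.2405106021642686)] yaw y [np.float64(0.2413182679128252), np.float64(0.23811995272624112)] [np.float64(0.13926300713865147), np.float64(0.3287935174136037), np.float64(0.14031453760867782), np.float64(0.3294828772985682)]
tube [0.0217 0.101 ] [-0.0251  0.038 ] 0.07856525098814357
tube [0.0242 0.052 ] [-0.0247 -0.0087] 0.07792428629287648
tube [0.0252 0.0051] [-0.0273 -0.052 ] 0.07762394546611243
tube [ 0.019  -0.0393] [-0.0215 -0.105 ] 0.07720274181530704
```

```bash
python3 -m handwheel '[{"hand":0.085,"offset":[0.007,-0.06,0],"angular":[0,0,-0.025]},{"hand":0.085,"offset":[0.007,-0.06,0],"angular":[0,0,-0.025]},{"hand":0.085,"offset":[0.007,-0.06,0],"angular":[0,0,0]},{"hand":0.085,"offset":[0.007,-0.05,0],"angular":[0,0,0]},{"hand":0.085,"offset":[0,-0.02,0],"angular":[0,0,0]},{"hand":0.085,"offset":[0,0,0],"angular":[0,0,0]}]'
python3 - <<'E'
from h import *
from station import ctrl
s=ctrl.read_state();M=Q(s['eef_rot']);print(s['tool_pos'],M[:,0],np.arctan2(M[0,1],-M[1,1]))
E
```

```text
time: 5.45
tool_pos: [0.4512, -0.357, 0.3686]
eef_rot: [-0.049, -0.705, -0.048, 0.706]
contact_force: [0.0, 0.5, 0.5]
gripper_width: 0.0851
[ 0.45119866 -0.35703801  0.36861734] [-0.00165685 -0.00275345 -0.99999484] 0.13747083192470252
```

```bash
python3 -m handwheel '[{"hand":0.085,"offset":[0.005,0.013,-0.05],"angular":[0,0,0.015]},{"hand":0.085,"offset":[0,0,-0.05],"angular":[0,0,0]},{"hand":0.085,"offset":[0,0,-0.03],"angular":[0,0,0]},{"hand":0.085,"offset":[0,0,0],"angular":[0,0,0]},{"hand":0.085,"offset":[0,0,0],"angular":[0,0,0]}]'
cat > st.py <<'E'
from h import *
np.set_printoptions(precision=4,suppress=True)
s=ctrl.read_state();M=Q(s['eef_rot']);print(s['time'],s['tool_pos'],M[:,0],'yaw',np.arctan2(M[0,1],-M[1,1]),'F',s['contact_force'],'M',s['moment'],s['gripper_width'])
E
python3 st.py
```

```text
time: 6.08
tool_pos: [0.4573, -0.3371, 0.239]
eef_rot: [0.057, 0.706, 0.055, -0.704]
contact_force: [0.8, -0.2, 1.4]
gripper_width: 0.0852
6.075 [ 0.4573 -0.3371  0.239 ] [ 0.0036 -0.0024 -1.    ] yaw 0.15799573797149177 F [ 0.8132 -0.2118  1.4222] M [ 0.      0.0022 -0.0202] 0.08520114079244574
```

```bash
python3 -m handwheel '[{"hand":0.085,"offset":[0,-0.005,-0.03],"angular":[0,0,-0.005]},{"hand":0.085,"offset":[0,0,-0.04],"angular":[0,0,0]},{"hand":0.085,"offset":[0,0,-0.026],"angular":[0,0,0]},{"hand":0.085,"offset":[0,0,0],"angular":[0,0,0]},{"hand":0.085,"offset":[0,0,0],"angular":[0,0,0]}]'
python3 st.py
python3 -c "
from h import *
wsnap('w3.png')"
```

```text
time: 6.7
tool_pos: [0.4629, -0.3437, 0.1513]
eef_rot: [0.059, 0.711, 0.05, -0.699]
contact_force: [0.1, 0.5, -0.3]
gripper_width: 0.0849
6.7 [ 0.4629 -0.3437  0.1513] [ 0.0177 -0.0119 -0.9998] yaw 0.1536420154658201 F [ 0.1206  0.5334 -0.3195] M [-0.0165  0.0441 -0.0114] 0.08493310318927332
```

View pics/w3.png

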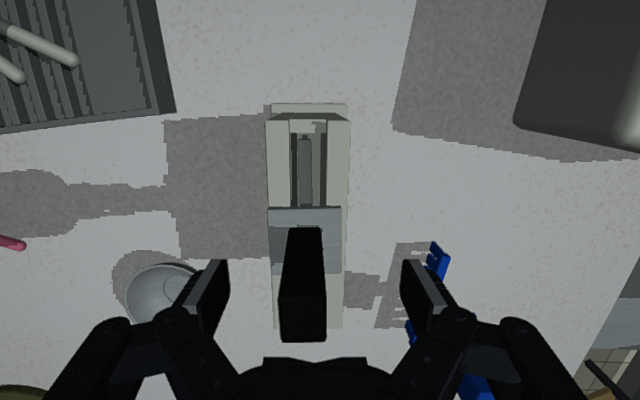

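```bash
python3 -m handwheel '[{"hand":0.085,"offset":[-0.005,0.003,-0.005],"angular":[0.012,0.018,0]},{"hand":0.085,"offset":[0,0,-0.004],"angular":[0,0,0]},{"hand":0.085,"offset":[0,0,0],"angular":[0,0,0]}]'
python3 st.py
```

```text
time: 7.12
tool_pos: [0.4585, -0.3411, 0.1441]
eef_rot: [0.055, 0.706, 0.054, -0.705]
contact_force: [0.4, -0.3, 0.6]
gripper_width: 0.0851
7.125 [ 0.4585 -0.3411  0.1441] [ 0.0015 -0.0015 -1.    ] yaw 0.1535459345213221 F [ 0.4127 -0.3151  0.5626] M [ 0.0032 -0.0291  0.0177] 0.08507179416570793
```

Close on the handle gently, lowering the last 3 mm first.

```bash
python3 -m handwheel '[{"hand":0.085,"offset":[-0.001,0,-0.003],"angular":[0,0,0]},{"hand":0.04,"offset":[0,0,0],"angular":[0,0,0]},{"hand":0.03,"offset":[0,0,0],"angular":[0,0,0]},{"hand":0.024,"offset":[0,0,0],"angular":[0,0,0]},{"hand":0.01,"offset":[0,0,0],"angular":[0,0,0]},{"hand":0.01,"offset":[0,0,0],"angular":[0,0,0]},{"hand":0.01,"offset":[0,0,0],"angular":[0,0,0]}]' 60
python3 st.py
```

```text
time: 8.0
tool_pos: [0.4576, -0.3412, 0.141]
eef_rot: [0.055, 0.706, 0.054, -0.704]
contact_force: [-0.3, 0.5, 0.4]
gripper_width: 0.019
8.0 [ 0.4576 -0.3412  0.141 ] [ 0.0017 -0.0015 -1.    ] yaw 0.15345118988701523 F [-0.2639  0.4676  0.3529] M [ 0.0099 -0.0262 -0.0047] 0.01900107433446687
```

```bash
python3 -m handwheel '[{"hand":0.01,"offset":[0,0,0.01],"angular":[0,0,0]},{"hand":0.01,"offset":[0,0,0.025],"angular":[0,0,0]},{"hand":0.01,"offset":[0,0,0.03],"angular":[0,0,0]},{"hand":0.01,"offset":[0,0,0.03],"angular":[0,0,0]},{"hand":0.01,"offset":[0,0,0.03],"angular":[0,0,0]},{"hand":0.01,"offset":[0,0,0.02],"angular":[0,0,0]},{"hand":0.01,"offset":[0,0,0],"angular":[0,0,0]}]'
python3 st.py
python3 -c "
from h import *
wsnap('w4.png');snap('side','s4.png')"
```

```text
time: 8.88
tool_pos: [0.4559, -0.34, 0.2926]
eef_rot: [0.054, 0.705, 0.054, -0.705]
contact_force: [-0.2, -0.2, -2.9]
gripper_width: 0.0191
8.875 [ 0.4559 -0.34    0.2926] [ 0.     -0.0002 -1.    ] yaw 0.15399197771485038 F [-0.1772 -0.1617 -2.9325] M [0.0744 0.014  0.0045] 0.01913441142703429
```

View pics/w4.png

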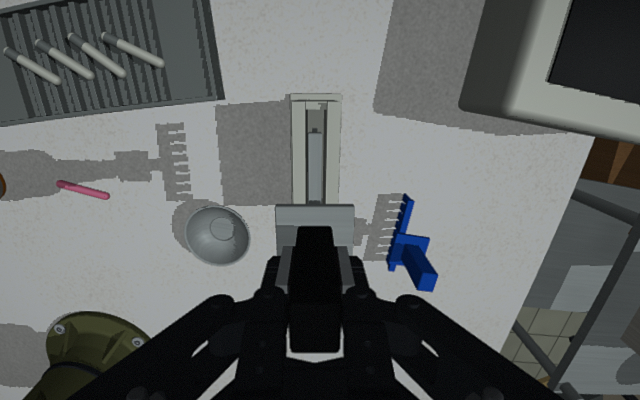

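View pics/s4.png

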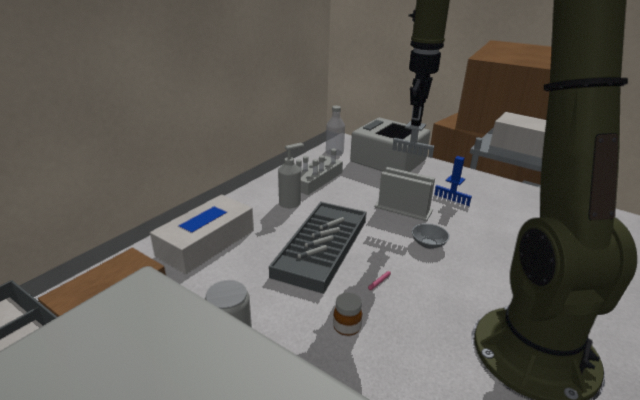

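Run:
```python
from h import *
im=cv2.imread('pics/s4.png')
cv2.imwrite('pics/s4c.png',cv2.resize(im[110:170,370:450],None,fx=10,fy=10,interpolation=cv2.INTER_CUBIC))
c=snap('side')
y=.153;R=np.array([[np.cos(y),-np.sin(y)],[np.sin(y),np.cos(y)]])
for L in(.115,.127,.139):
  for x in(-.058,.058):
    p=np.r_[np.array([.4559,-.34])+R@[x,0],.3116-L]
    print(L,x,(proj(c,p)-[370,110])*10)
```

```text
0.115 -0.058 [[614.31961692 434.01771495]]
0.115 0.058 [[215.26597877 351.49956899]]
0.127 -0.058 [[607.92098386 473.43698082]]
0.127 0.058 [[210.95737613 389.95514115]]
0.139 -0.058 [[601.58674809 512.47427966]]
0.139 0.058 [[206.69055668 428.05049534]]
```

View pics/s4c.png

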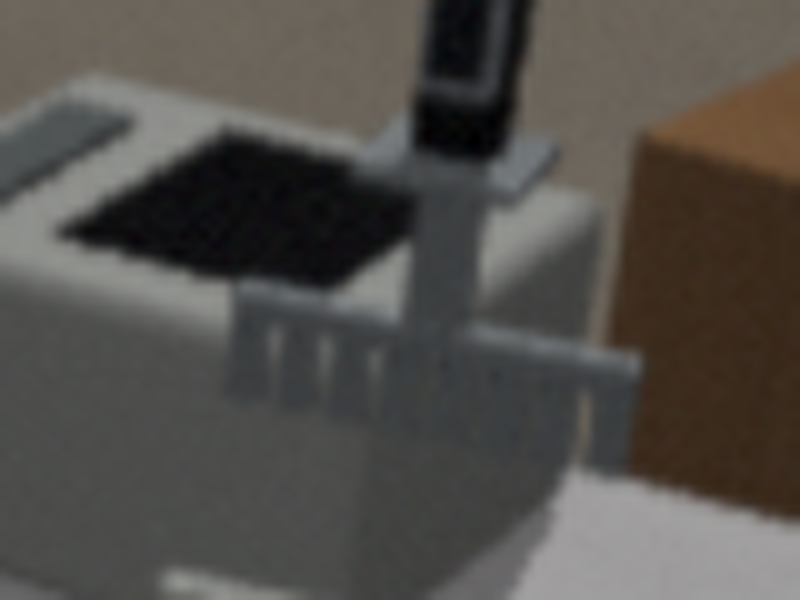

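Run:
```python
from h import *
im=cv2.imread('pics/s4.png')
c=snap('side')
def rect(cx,cy,y,a,b,z):
    R=np.array([[np.cos(y),-np.sin(y)],[np.sin(y),np.cos(y)]])
    return [np.r_[np.array([cx,cy])+R@[i*a/2,j*b/2],z] for i,j in((1,1),(1,-1),(-1,-1),(-1,1))]
o=im.copy()
k=4;o=cv2.resize(im[120:300,260:460],None,fx=k,fy=k,interpolation=cv2.INTER_CUBIC)
for r in(rect(.458,-.3435,.145,.148,.05,.115),rect(.544,-.029,.239,.142,.332,.036)):
    p=((proj(c,np.array(r))-[260,120]+.5)*k).astype(np.int32);cv2.polylines(o,[p],True,(0,0,255),1)
cv2.imwrite('pics/s4d.png',o[:600])
```

```text
(no output)
```

View pics/s4d.png

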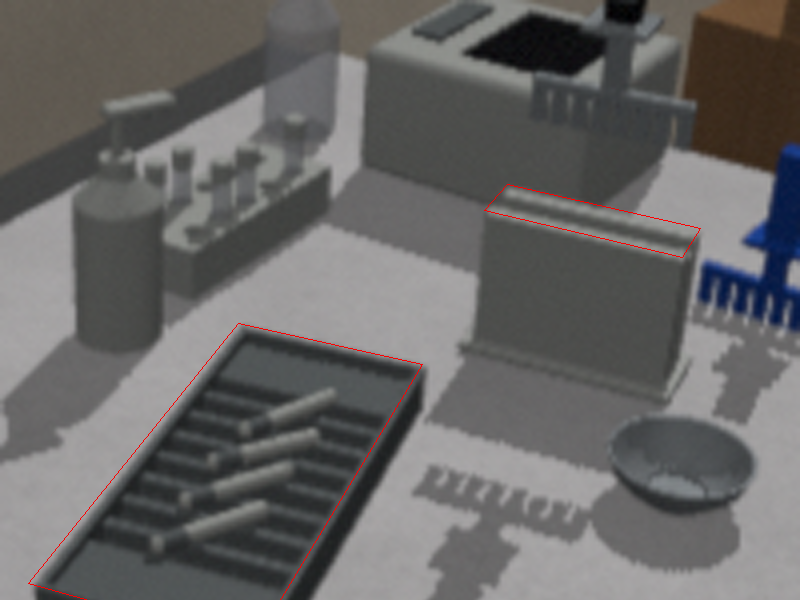

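```bash
python3 -m handwheel '[{"hand":0.01,"offset":[0.02,0.03,0],"angular":[0,0,0.02]},{"hand":0.01,"offset":[0.03,0.045,0],"angular":[0,0,0.022]},{"hand":0.01,"offset":[0.03,0.045,0],"angular":[0,0,0.022]},{"hand":0.01,"offset":[0.025,0.04,-0.02],"angular":[0,0,0.02]},{"hand":0.01,"offset":[0.01,0.015,-0.03],"angular":[0,0,0]},{"hand":0.01,"offset":[0,0,-0.02],"angular":[0,0,0]},{"hand":0.01,"offset":[0,0,0],"angular":[0,0,0]}]'
python3 st.py
```

```text
time: 9.95
tool_pos: [0.5688, -0.1581, 0.2098]
eef_rot: [-0.081, -0.697, -0.087, 0.707]
contact_force: [0.4, 0.7, -2.2]
gripper_width: 0.0194
9.95 [ 0.5688 -0.1581  0.2098] [-0.0163  0.0071 -0.9998] yaw 0.2387698094056381 F [ 0.4457  0.7076 -2.1586] M [-0.0032  0.0252  0.0034] 0.019375220334846083
```

```bash
python3 -m handwheel '[{"hand":0.01,"offset":[0.006,-0.002,-0.02],"angular":[-0.007,-0.016,0]},{"hand":0.01,"offset":[0,0,-0.02],"angular":[0,0,0]},{"hand":0.01,"offset":[0,0,0],"angular":[0,0,0]},{"hand":0.01,"offset":[0,0,0],"angular":[0,0,0]}]'
python3 st.py
python3 -c "
from h import *
s=ctrl.read_state()
c,_=wsnap('w5.png');snap('side','s5.png')
R=Q(s['eef_rot']);t=s['tool_pos']
print(proj(c,[t+np.array([0,0,.019-L])+R@[0,0,x] for L in(.125,) for x in(-.058,.058)]))"
```

```text
time: 10.45
tool_pos: [0.5756, -0.1618, 0.1711]
eef_rot: [0.084, 0.703, 0.083, -0.702]
contact_force: [-0.0, 0.5, -1.8]
gripper_width: 0.0194
10.45 [ 0.5756 -0.1618  0.1711] [ 0.0017 -0.0008 -1.    ] yaw 0.23642582042935384 F [-0.0446  0.4695 -1.7667] M [ 0.0133 -0.0203 -0.0114] 0.01940600539732928
[[313.80794901 129.11911643]
 [313.85213269 256.90606733]]
```

View pics/w5.png

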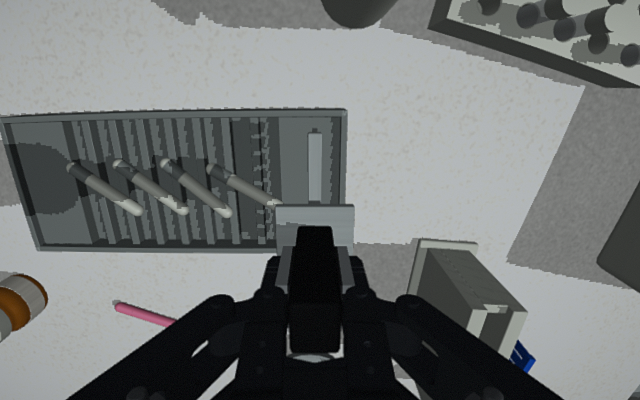

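```bash
python3 -c "
import cv2
im=cv2.imread('pics/s5.png')
cv2.imwrite('pics/s5c.png',cv2.resize(im[180:300,260:420],None,fx=5,fy=5,interpolation=cv2.INTER_CUBIC))"
```

```text
(no output)
```

View pics/s5c.png

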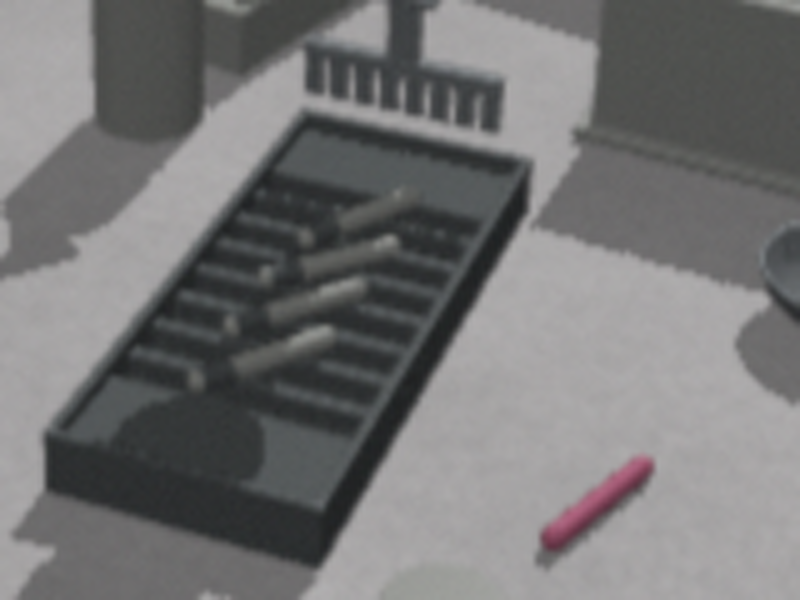

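```bash
python3 -m handwheel '[{"hand":0.01,"offset":[0,0.001,-0.012],"angular":[0,0,0.003]},{"hand":0.01,"offset":[0,0,-0.008],"angular":[0,0,0]},{"hand":0.01,"offset":[0,0,0],"angular":[0,0,0]}]'
python3 st.py;python3 -m handwheel '[{"hand":0.01,"offset":[0,0,-0.003],"angular":[0,0,0]},{"hand":0.01,"offset":[0,0,0],"angular":[0,0,0]}]'; python3 st.py
python3 -c "
from h import *
snap('side','s6.png')
import cv2
im=cv2.imread('pics/s6.png')
cv2.imwrite('pics/s6c.png',cv2.resize(im[180:260,290:390],None,fx=7,fy=7,interpolation=cv2.INTER_CUBIC))"
```

```text
time: 10.92
tool_pos: [0.5758, -0.1608, 0.1506]
eef_rot: [0.085, 0.703, 0.084, -0.701]
contact_force: [0.2, -0.2, -2.1]
gripper_width: 0.0194
10.925 [ 0.5758 -0.1608  0.1506] [ 0.0031 -0.0014 -1.    ] yaw 0.2396365741952538 F [ 0.2412 -0.1593 -2.1015] M [-0.0076 -0.0077  0.0456] 0.019370315361398407
time: 11.18
tool_pos: [0.5758, -0.1608, 0.1474]
eef_rot: [0.085, 0.703, 0.084, -0.701]
contact_force: [-0.9, 0.8, -1.9]
gripper_width: 0.0194
11.175 [ 0.5758 -0.1608  0.1474] [ 0.003  -0.0013 -1.    ] yaw 0.23967143578452416 F [-0.8676  0.8334 -1.8887] M [-0.004   0.0145 -0.0358] 0.019361869336588747
```

View pics/s6c.png

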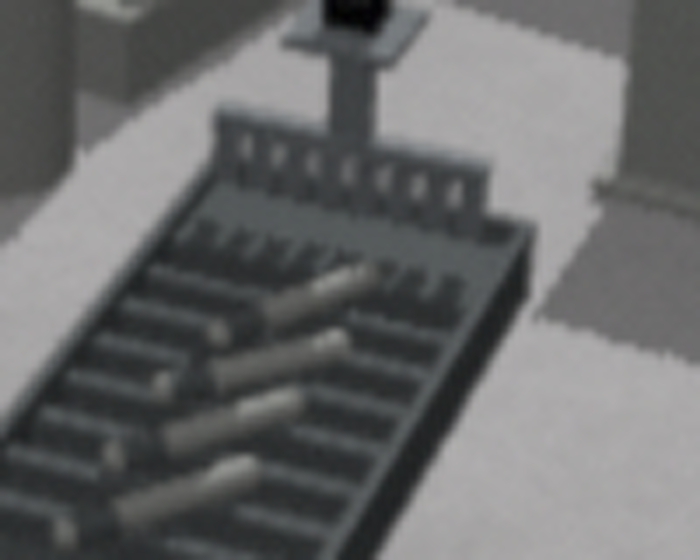

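```bash
for i in 1; do python3 -m handwheel '[{"hand":0.01,"offset":[0,0,-0.003],"angular":[0,0.003,0]},{"hand":0.01,"offset":[0,0,0],"angular":[0,0,0]}]'; python3 -m handwheel '[{"hand":0.01,"offset":[0,0,-0.003],"angular":[0,0,0]},{"hand":0.01,"offset":[0,0,0],"angular":[0,0,0]}]'; done; python3 st.py;  python3 -c "
from h import *
snap('side','s7.png')
import cv2
im=cv2.imread('pics/s7.png')
cv2.imwrite('pics/s7c.png',cv2.resize(im[180:260,290:390],None,fx=7,fy=7,interpolation=cv2.INTER_CUBIC))"
```

```text
time: 11.48
tool_pos: [0.5761, -0.1608, 0.1446]
eef_rot: [0.085, 0.702, 0.084, -0.702]
contact_force: [-0.9, -0.5, -3.3]
gripper_width: 0.019
time: 11.72
tool_pos: [0.5762, -0.1608, 0.1415]
eef_rot: [0.085, 0.702, 0.084, -0.702]
contact_force: [-0.5, 0.2, -2.1]
gripper_width: 0.0192
11.725 [ 0.5762 -0.1608  0.1415] [ 0.0008 -0.0015 -1.    ] yaw 0.23967118975018237 F [-0.4618  0.2395 -2.1253] M [ 0.032  -0.0405  0.0499] 0.01918816269176242
```

View pics/s7c.png

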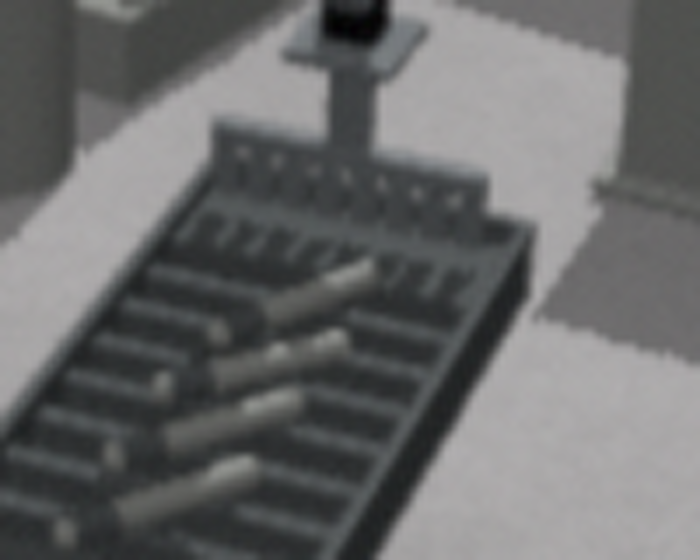

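```bash
for i in 1 ; do python3 -m handwheel '[{"hand":0.01,"offset":[0,0,-0.003],"angular":[0,0,0]},{"hand":0.01,"offset":[0,0,0],"angular":[0,0,0]}]'; python3 -m handwheel '[{"hand":0.01,"offset":[0,0,-0.002],"angular":[0,0,0]},{"hand":0.01,"offset":[0,0,0],"angular":[0,0,0]}]';  done
```

```text
time: 12.02
tool_pos: [0.5764, -0.1609, 0.1385]
eef_rot: [0.085, 0.702, 0.084, -0.702]
contact_force: [-0.0, 0.4, -2.0]
gripper_width: 0.0196
time: 12.28
tool_pos: [0.5763, -0.1609, 0.1363]
eef_rot: [0.085, 0.702, 0.084, -0.702]
contact_force: [-0.4, 0.1, -1.5]
gripper_width: 0.0193
```

```bash
python3 -m handwheel '[{"hand":0.01,"offset":[0,0,-0.0015],"angular":[0,0,0]},{"hand":0.01,"offset":[0,0,0],"angular":[0,0,0]}]';python3 -c "
from h import *
snap('side','s8.png')
import cv2
im=cv2.imread('pics/s8.png')
cv2.imwrite('pics/s8c.png',cv2.resize(im[180:260,290:390],None,fx=7,fy=7,interpolation=cv2.INTER_CUBIC))"
```

```text
time: 12.52
tool_pos: [0.5764, -0.1609, 0.1348]
eef_rot: [0.085, 0.702, 0.084, -0.702]
contact_force: [0.1, 0.1, -2.3]
gripper_width: 0.0195
```

View pics/s8c.png

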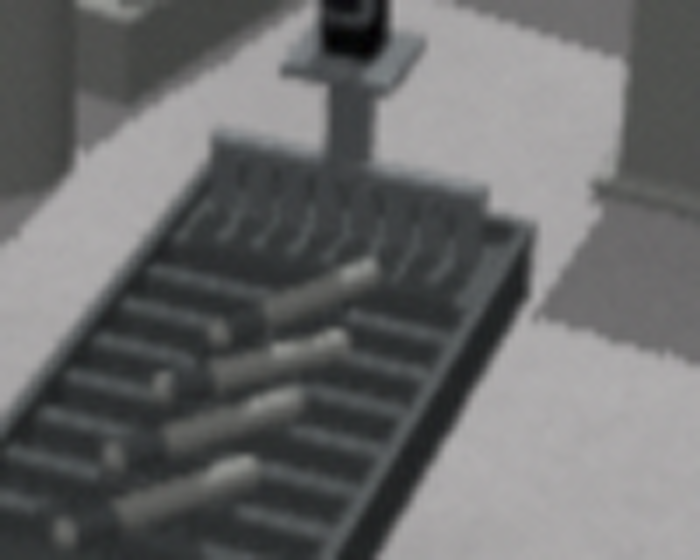

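```bash
python3 -m handwheel '[{"hand":0.01,"offset":[0,0,-0.0015],"angular":[0,0,0]},{"hand":0.01,"offset":[0,0,0],"angular":[0,0,0]}]';python3 -m handwheel '[{"hand":0.01,"offset":[0,0,-0.001],"angular":[0,0,0]},{"hand":0.01,"offset":[0,0,0],"angular":[0,0,0]}]'
```

```text
time: 12.82
tool_pos: [0.5766, -0.1609, 0.1336]
eef_rot: [0.085, 0.703, 0.084, -0.701]
contact_force: [-0.7, -0.3, -0.1]
gripper_width: 0.0194
time: 13.08
tool_pos: [0.5766, -0.1609, 0.133]
eef_rot: [0.085, 0.703, 0.084, -0.701]
contact_force: [-1.6, -0.1, 2.2]
gripper_width: 0.0192
```

```bash
python3 -m handwheel '[{"hand":0.01,"offset":[0,0,0.004],"angular":[0,0,0]},{"hand":0.01,"offset":[-0.002,0.008,0],"angular":[0,0,0]},{"hand":0.01,"offset":[-0.002,0.008,0],"angular":[0,0,0]},{"hand":0.01,"offset":[-0.002,0.008,0],"angular":[0,0,0]},{"hand":0.01,"offset":[-0.002,0.008,0],"angular":[0,0,0]},{"hand":0.01,"offset":[-0.002,0.008,0],"angular":[0,0,0]},{"hand":0.01,"offset":[-0.002,0.008,0],"angular":[0,0,0]},{"hand":0.01,"offset":[-0.002,0.008,0],"angular":[0,0,0]}]'
cat > v.py <<'E'
import sys
from h import *
np.set_printoptions(precision=4,suppress=True)
s=ctrl.read_state();M=Q(s['eef_rot']);p=s['tool_pos'][:2]-[.544,-.029];y=.239
print(s['time'],s['tool_pos'],'tilt',M[:2,0],'yaw',np.arctan2(M[0,1],-M[1,1]),'F',s['contact_force'],'tray',p@np.array([np.cos(y),np.sin(y)]),p@np.array([-np.sin(y),np.cos(y)]))
n=sys.argv[1]
c,s=wsnap(None);im=cv2.cvtColor(c['image'],cv2.COLOR_RGB2BGR)
d=cv2.cvtColor(snap('side')['image'],cv2.COLOR_RGB2BGR)
a=cv2.resize(im[60:260,:400],(800,400)) if len(sys.argv)<3 else cv2.resize(im[60:260,240:],(800,400))
cv2.imwrite(f'pics/{n}w.png',cv2.resize(im[60:280],(800,275)))
b=cv2.resize(d[190:290,260:380],None,fx=3.25,fy=3.25,interpolation=cv2.INTER_CUBIC)
o=np.zeros((600,800,3),np.uint8);o[:275]=cv2.resize(im[60:280],(800,275));o[275:600,:390]=b
cv2.imwrite(f'pics/{n}.png',o)
E
python3 v.py a1
```

```text
time: 14.08
tool_pos: [0.5614, -0.1005, 0.1367]
eef_rot: [0.085, 0.702, 0.084, -0.702]
contact_force: [0.5, -0.0, -3.0]
gripper_width: 0.0195
14.075 [ 0.5614 -0.1005  0.1367] tilt [ 0.0015 -0.0014] yaw 0.24016910283605136 F [ 0.5246 -0.0029 -3.0111] tray -7.383334052652192e-05 -0.07359348163809619
```

View pics/a1.png

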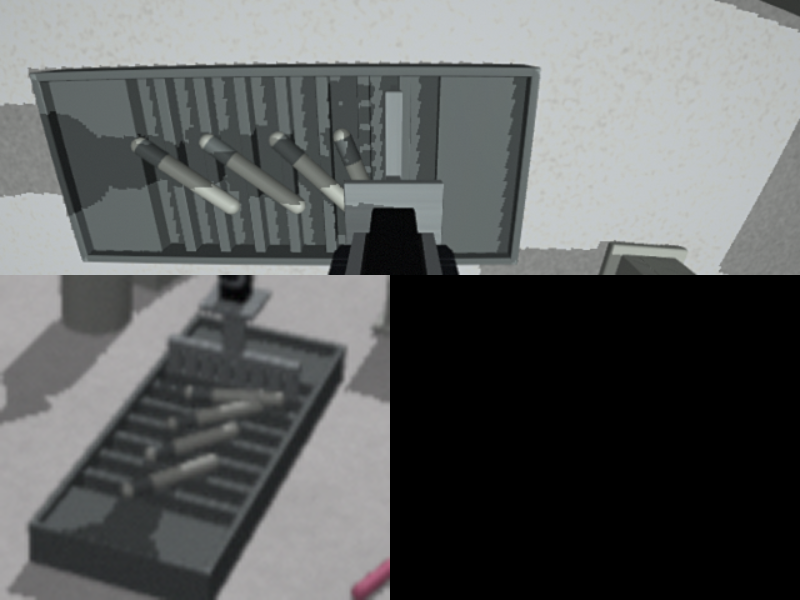

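```bash
python3 -m handwheel '[{"hand":0.01,"offset":[-0.002,0.008,0],"angular":[0,0,0]},{"hand":0.01,"offset":[-0.002,0.008,0],"angular":[0,0,0]},{"hand":0.01,"offset":[-0.002,0.008,0],"angular":[0,0,0]},{"hand":0.01,"offset":[-0.002,0.008,0],"angular":[0,0,0]},{"hand":0.01,"offset":[-0.002,0.008,0],"angular":[0,0,0]}]'; python3 v.py a2
```

```text
time: 14.8
tool_pos: [0.5508, -0.058, 0.1367]
eef_rot: [0.085, 0.703, 0.084, -0.702]
contact_force: [-0.0, -0.1, -2.2]
gripper_width: 0.0192
14.8 [ 0.5508 -0.058   0.1367] tilt [ 0.0016 -0.0012] yaw 0.24021462485651915 F [-0.0075 -0.099  -2.226 ] tray -0.00027691115415023475 -0.02973989649185984
```

View pics/a2.png

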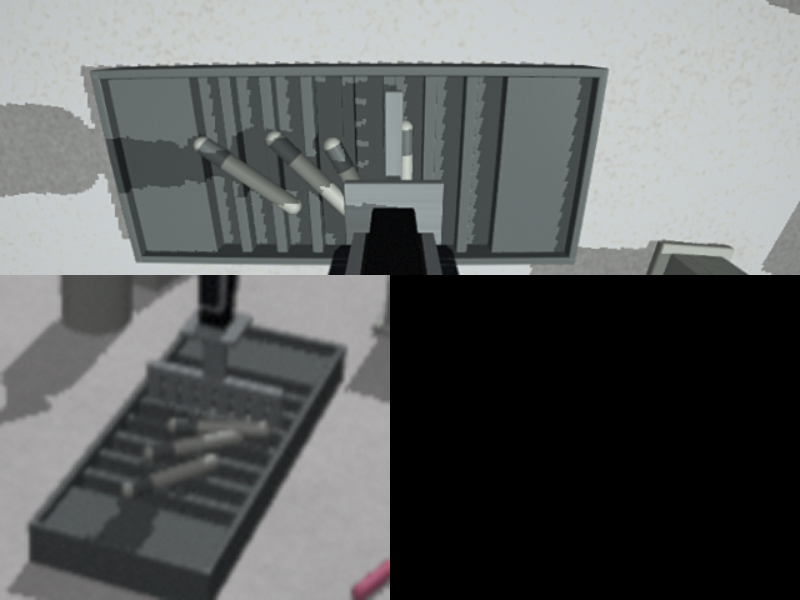

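Tube 3 is in a groove behind the comb (wrist view ≈ (407,150)), and tube 2 is now turning. Continuing.

```bash
python3 -m handwheel '[{"hand":0.01,"offset":[-0.002,0.008,0],"angular":[0,0,0]},{"hand":0.01,"offset":[-0.002,0.008,0],"angular":[0,0,0]},{"hand":0.01,"offset":[-0.002,0.008,0],"angular":[0,0,0]},{"hand":0.01,"offset":[-0.002,0.008,0],"angular":[0,0,0]},{"hand":0.01,"offset":[-0.002,0.008,0],"angular":[0,0,0]},{"hand":0.01,"offset":[-0.002,0.008,0],"angular":[0,0,0]}]'; python3 v.py a3
```

```text
time: 15.65
tool_pos: [0.538, -0.0066, 0.1368]
eef_rot: [0.085, 0.703, 0.085, -0.701]
contact_force: [-0.2, -0.3, -2.9]
gripper_width: 0.0192
15.65 [ 0.538  -0.0066  0.1368] tilt [ 0.0017 -0.0009] yaw 0.24078053381807396 F [-0.1647 -0.3225 -2.9091] tray -0.0004984048256260407 0.023228029360571712
```

View pics/a3.png

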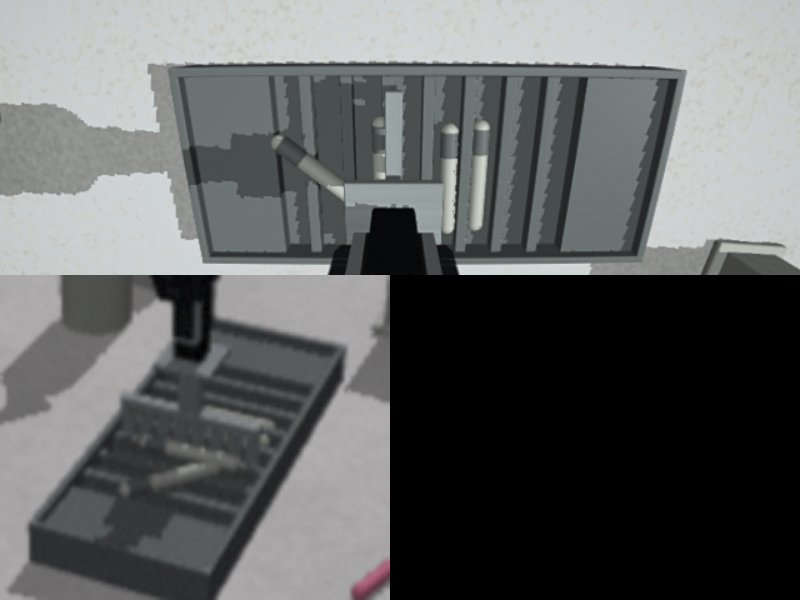

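Two tubes lie in grooves behind the comb, at (450,175) and (480,175); tube 1 is nearly aligned in front.

```bash
python3 -m handwheel '[{"hand":0.01,"offset":[-0.002,0.008,0],"angular":[0,0,0]},{"hand":0.01,"offset":[-0.002,0.008,0],"angular":[0,0,0]},{"hand":0.01,"offset":[-0.002,0.008,0],"angular":[0,0,0]},{"hand":0.01,"offset":[-0.002,0.008,0],"angular":[0,0,0]},{"hand":0.01,"offset":[-0.002,0.008,0],"angular":[0,0,0]},{"hand":0.01,"offset":[-0.002,0.008,0],"angular":[0,0,0]}]'; python3 v.py a4
```

```text
time: 16.5
tool_pos: [0.5253, 0.0448, 0.1368]
eef_rot: [0.085, 0.703, 0.085, -0.701]
contact_force: [-1.2, 0.8, -2.5]
gripper_width: 0.0193
16.5 [0.5253 0.0448 0.1368] tilt [ 0.0018 -0.0005] yaw 0.24112185586251386 F [-1.195   0.7506 -2.4993] tray -0.0007397632206647318 0.07613639929185093
```

View pics/a4.png

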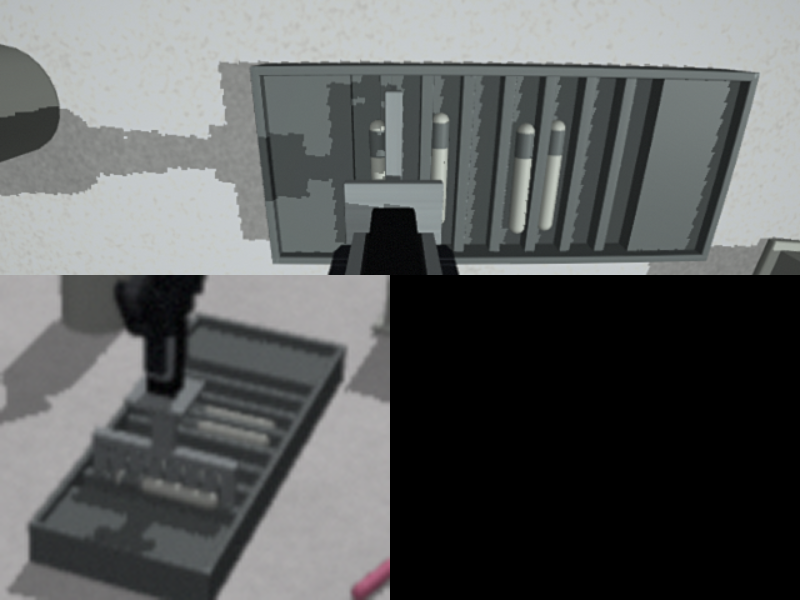

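```bash
python3 -m handwheel '[{"hand":0.01,"offset":[-0.002,0.006,0],"angular":[0,0,0]},{"hand":0.01,"offset":[-0.002,0.006,0],"angular":[0,0,0]},{"hand":0.01,"offset":[-0.002,0.006,0],"angular":[0,0,0]},{"hand":0.01,"offset":[-0.001,0.006,0],"angular":[0,0,0]},{"hand":0.01,"offset":[0,0,0],"angular":[0,0,0]}]'; python3 v.py a5
```

```text
time: 17.23
tool_pos: [0.5177, 0.071, 0.1369]
eef_rot: [0.086, 0.703, 0.085, -0.701]
contact_force: [0.4, -0.3, -1.1]
gripper_width: 0.0198
17.225 [0.5177 0.071  0.1369] tilt [ 0.0019 -0.0001] yaw 0.24227277910468517 F [ 0.4308 -0.3082 -1.0783] tray -0.0018774173896779246 0.10334998487955403
```

View pics/a5.png

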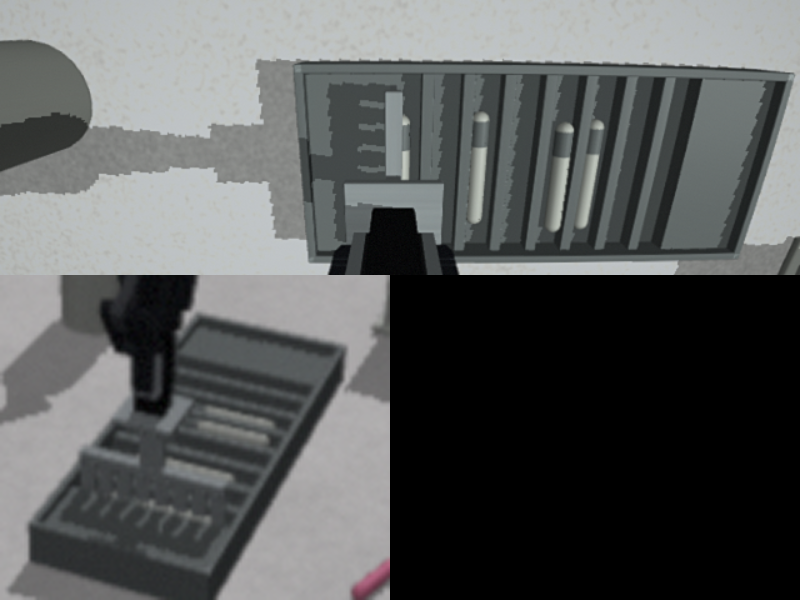

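```bash
python3 -m handwheel '[{"hand":0.01,"offset":[0,0,0.02],"angular":[0,0,0]},{"hand":0.01,"offset":[0,0,0.05],"angular":[0,0,0]},{"hand":0.01,"offset":[-0.01,-0.03,0.06],"angular":[0,0,0]},{"hand":0.01,"offset":[-0.01,-0.06,0.01],"angular":[0,0,0]},{"hand":0.01,"offset":[-0.01,-0.06,0],"angular":[0,0,0]},{"hand":0.01,"offset":[-0.01,-0.05,0],"angular":[0,0,0]},{"hand":0.01,"offset":[0,-0.03,0],"angular":[0,0,0]},{"hand":0.01,"offset":[0,0,0],"angular":[0,0,0]}]'; python3 v.py a6; python3 -c "
from h import *
im=cv2.imread('pics/a6w.png');print(im.shape)
c,s=wsnap('w6.png');snap('side','s9.png');snap('top','t9.png')
"
```

```text
time: 18.32
tool_pos: [0.4755, -0.1671, 0.2772]
eef_rot: [0.086, 0.703, 0.083, -0.701]
contact_force: [-0.3, 0.2, -2.4]
gripper_width: 0.0191
18.325 [ 0.4755 -0.1671  0.2772] tilt [ 0.003  -0.0035] yaw 0.23911834474380786 F [-0.2621  0.1856 -2.3963] tray -0.09925414479390028 -0.11800768816079903
(275, 800, 3)
```

View pics/w6.png

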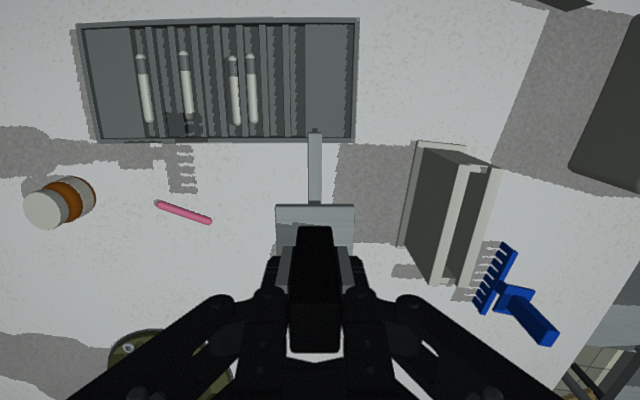

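```bash
python3 -c "
from h import *
import cv2
im=cv2.imread('pics/w6.png');a=cv2.resize(im[10:150,70:370],None,fx=2.6,fy=2.6,interpolation=cv2.INTER_CUBIC)
d=cv2.imread('pics/s9.png');b=cv2.resize(d[195:295,260:380],None,fx=6,fy=6,interpolation=cv2.INTER_CUBIC)
cv2.imwrite('pics/w6c.png',a);cv2.imwrite('pics/s9c.png',b)"
```

```text
(no output)
```

View pics/w6c.png

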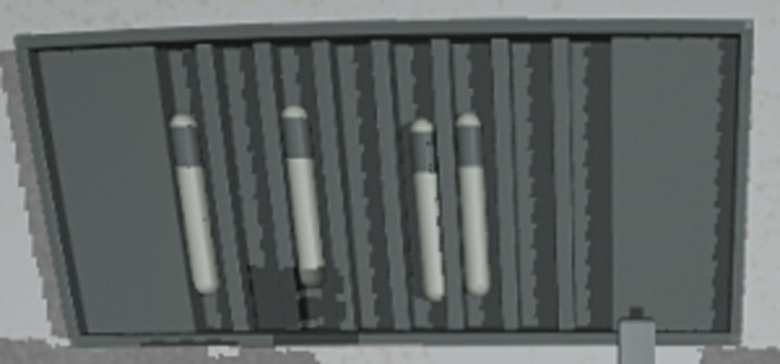

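View pics/s9c.png

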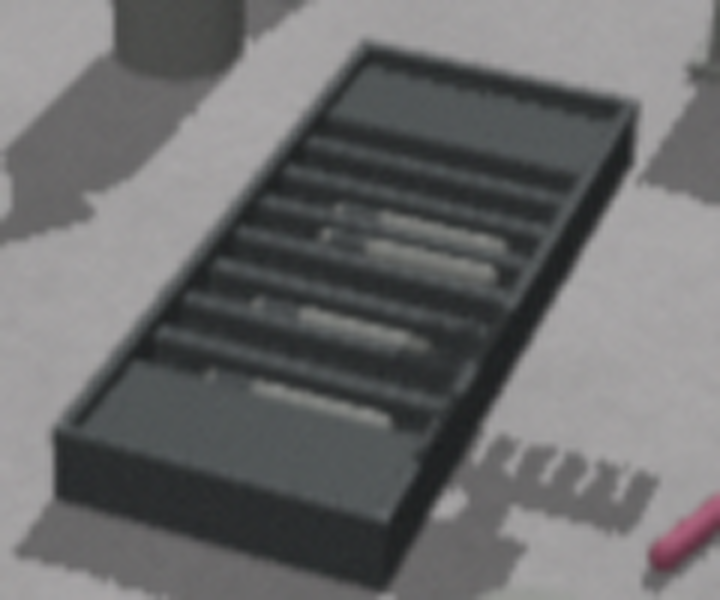

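```bash
python3 -m handwheel '[{"hand":0.01,"offset":[-0.004,-0.045,0.015],"angular":[0.003,0.003,-0.025]},{"hand":0.01,"offset":[-0.005,-0.05,0],"angular":[0,0,-0.03]},{"hand":0.01,"offset":[-0.004,-0.04,0],"angular":[0,0,-0.025]},{"hand":0.01,"offset":[-0.003,-0.02,0],"angular":[0,0,0]},{"hand":0.01,"offset":[0,0,0],"angular":[0,0,0]},{"hand":0.01,"offset":[0,0,0],"angular":[0,0,0]}]'; python3 st.py
```

```text
time: 19.32
tool_pos: [0.4636, -0.3117, 0.293]
eef_rot: [0.063, 0.705, 0.066, -0.703]
contact_force: [-0.0, 1.3, -1.9]
gripper_width: 0.019
19.325 [ 0.4636 -0.3117  0.293 ] [ 0.0022  0.005  -1.    ] yaw 0.18211449318669595 F [-0.0292  1.2838 -1.8919] M [ 0.0126 -0.0278 -0.0648] 0.018968002353277096
```

```bash
python3 -m handwheel '[{"hand":0.01,"offset":[-0.003,-0.015,0],"angular":[-0.005,0.002,-0.028]},{"hand":0.01,"offset":[-0.003,-0.014,0],"angular":[0,0,0]},{"hand":0.01,"offset":[0,0,0],"angular":[0,0,0]},{"hand":0.01,"offset":[0,0,0],"angular":[0,0,0]}]'; python3 st.py
```

```text
time: 19.82
tool_pos: [0.4582, -0.34, 0.2934]
eef_rot: [0.055, 0.705, 0.055, -0.705]
contact_force: [-1.5, -0.6, -2.0]
gripper_width: 0.0192
19.825 [ 0.4582 -0.34    0.2934] [ 0.0008  0.0002 -1.    ] yaw 0.15633398020220005 F [-1.4639 -0.599  -1.9557] M [ 0.0804 -0.0051 -0.027 ] 0.01917915577309802
```

```bash
python3 -m handwheel '[{"hand":0.01,"offset":[-0.001,-0.001,-0.03],"angular":[0,0,-0.003]},{"hand":0.01,"offset":[0,0,-0.025],"angular":[0,0,0]},{"hand":0.01,"offset":[0,0,0],"angular":[0,0,0]},{"hand":0.01,"offset":[0,0,0],"angular":[0,0,0]}]'; python3 st.py; python3 -c "
from h import *
c,s=wsnap('w7.png');d=snap('side','s10.png')
d=cv2.imread('pics/s10.png');b=cv2.resize(d[110:240,360:460],None,fx=4.6,fy=4.6,interpolation=cv2.INTER_CUBIC);im=cv2.imread('pics/w7.png')
a=cv2.resize(im[80:260,260:370],None,fx=3,fy=3,interpolation=cv2.INTER_CUBIC)
o=np.zeros((600,800,3),np.uint8);o[:540,:330]=a;o[:598,335:795]=b;cv2.imwrite('pics/o7.png',o)"
```

```text
time: 20.32
tool_pos: [0.4583, -0.3403, 0.2388]
eef_rot: [0.055, 0.706, 0.054, -0.704]
contact_force: [0.4, -0.5, -2.9]
gripper_width: 0.0192
20.325 [ 0.4583 -0.3403  0.2388] [ 0.0033 -0.0005 -1.    ] yaw 0.15459714469270888 F [ 0.3735 -0.4789 -2.8666] M [ 0.0433  0.008  -0.0191] 0.01918528868380416
```

View pics/o7.png

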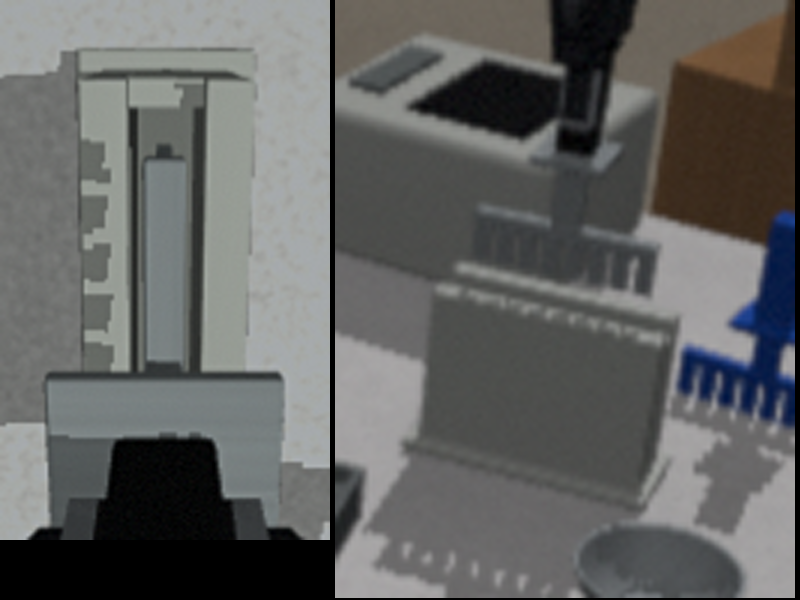

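```bash
python3 -m handwheel '[{"hand":0.01,"offset":[-0.001,-0.001,-0.015],"angular":[0,0.003,0]},{"hand":0.01,"offset":[0,0,-0.015],"angular":[0,0,0]},{"hand":0.01,"offset":[0,0,-0.015],"angular":[0,0,0]},{"hand":0.01,"offset":[0,0,0],"angular":[0,0,0]}]'; python3 st.py
```

```text
time: 20.92
tool_pos: [0.4571, -0.3415, 0.1913]
eef_rot: [0.055, 0.705, 0.054, -0.705]
contact_force: [-0.2, 0.1, -1.8]
gripper_width: 0.0192
20.925 [ 0.4571 -0.3415  0.1913] [ 0.0009 -0.0013 -1.    ] yaw 0.15433576833604 F [-0.2416  0.0912 -1.8232] M [-0.0264  0.0498 -0.0192] 0.019181998143588754
```

```bash
python3 -m handwheel '[{"hand":0.01,"offset":[0,0,-0.02],"angular":[0,0,0]},{"hand":0.01,"offset":[0,0,-0.015],"angular":[0,0,0]},{"hand":0.01,"offset":[0,0,-0.009],"angular":[0,0,0]},{"hand":0.01,"offset":[0,0,0],"angular":[0,0,0]},{"hand":0.01,"offset":[0,0,0],"angular":[0,0,0]}]'; python3 st.py
```

```text
time: 21.55
tool_pos: [0.4581, -0.342, 0.1468]
eef_rot: [0.055, 0.706, 0.054, -0.704]
contact_force: [0.1, -0.2, -2.7]
gripper_width: 0.0193
21.55 [ 0.4581 -0.342   0.1468] [ 0.0029 -0.0025 -1.    ] yaw 0.15438762921447877 F [ 0.1179 -0.2318 -2.6817] M [-0.0206  0.0117  0.0252] 0.019295081369953785
```

```bash
python3 -m handwheel '[{"hand":0.01,"offset":[0,0,-0.0035],"angular":[0.002,0.003,0]},{"hand":0.01,"offset":[0,0,0],"angular":[0,0,0]}]'; python3 -m handwheel '[{"hand":0.01,"offset":[0,0,-0.001],"angular":[0,0,0]},{"hand":0.01,"offset":[0,0,0],"angular":[0,0,0]}]';python3 -m handwheel '[{"hand":0.01,"offset":[0,0,-0.001],"angular":[0,0,0]},{"hand":0.01,"offset":[0,0,0],"angular":[0,0,0]}]'
```

```text
time: 21.8
tool_pos: [0.4586, -0.3424, 0.144]
eef_rot: [0.055, 0.705, 0.054, -0.705]
contact_force: [-0.3, -0.1, -2.5]
gripper_width: 0.0194
time: 22.05
tool_pos: [0.4587, -0.3424, 0.1432]
eef_rot: [0.055, 0.705, 0.054, -0.705]
contact_force: [0.0, -0.3, -2.1]
gripper_width: 0.0193
time: 22.3
tool_pos: [0.4587, -0.3425, 0.1422]
eef_rot: [0.055, 0.705, 0.054, -0.705]
contact_force: [-0.1, 0.3, -2.1]
gripper_width: 0.0197
```

```bash
python3 -m handwheel '[{"hand":0.01,"offset":[0,0,-0.001],"angular":[0,0,0]},{"hand":0.01,"offset":[0,0,0],"angular":[0,0,0]}]'; python3 -m handwheel '[{"hand":0.01,"offset":[0,0,-0.0007],"angular":[0,0,0]},{"hand":0.01,"offset":[0,0,0],"angular":[0,0,0]}]'; python3 st.py
```

```text
time: 22.55
tool_pos: [0.4587, -0.3425, 0.1412]
eef_rot: [0.055, 0.705, 0.054, -0.705]
contact_force: [-0.6, -0.4, -1.7]
gripper_width: 0.0195
time: 22.8
tool_pos: [0.4588, -0.3426, 0.1411]
eef_rot: [0.055, 0.706, 0.054, -0.704]
contact_force: [-1.0, 0.5, -2.1]
gripper_width: 0.019
22.8 [ 0.4588 -0.3426  0.1411] [ 0.002  -0.0022 -1.    ] yaw 0.15411041481656806 F [-1.011   0.5272 -2.1082] M [0.0145 0.026  0.0164] 0.019005100519203028
```

```bash
python3 -m handwheel '[{"hand":0.01,"offset":[0,0,-0.001],"angular":[0,0,0]},{"hand":0.01,"offset":[0,0,0],"angular":[0,0,0]}]';python3 st.py; python3 -m handwheel '[{"hand":0.01,"offset":[0,0,-0.001],"angular":[0,0,0]},{"hand":0.01,"offset":[0,0,0],"angular":[0,0,0]}]'; python3 st.py
```

```text
time: 23.05
tool_pos: [0.4589, -0.3426, 0.1412]
eef_rot: [0.055, 0.706, 0.053, -0.704]
contact_force: [-0.1, -0.3, -2.4]
gripper_width: 0.0195
23.05 [ 0.4589 -0.3426  0.1412] [ 0.0027 -0.0028 -1.    ] yaw 0.1540799895230963 F [-0.0847 -0.2878 -2.3887] M [ 0.0753  0.0507 -0.0221] 0.01948395758179395
time: 23.3
tool_pos: [0.459, -0.3427, 0.1412]
eef_rot: [0.056, 0.706, 0.053, -0.704]
contact_force: [-0.6, 0.9, -2.2]
gripper_width: 0.0193
23.3 [ 0.459  -0.3427  0.1412] [ 0.0032 -0.0034 -1.    ] yaw 0.15388326200207345 F [-0.6319  0.9111 -2.2038] M [0.0418 0.0737 0.0421] 0.019291732699874442
```

```bash
python3 -c "
from h import *
d=snap('side','s11.png');wsnap('w8.png')
d=cv2.imread('pics/s11.png');b=cv2.resize(d[140:220,370:450],None,fx=7,fy=7,interpolation=cv2.INTER_CUBIC)
cv2.imwrite('pics/o8.png',b)"
```

```text
(no output)
```

View pics/o8.png

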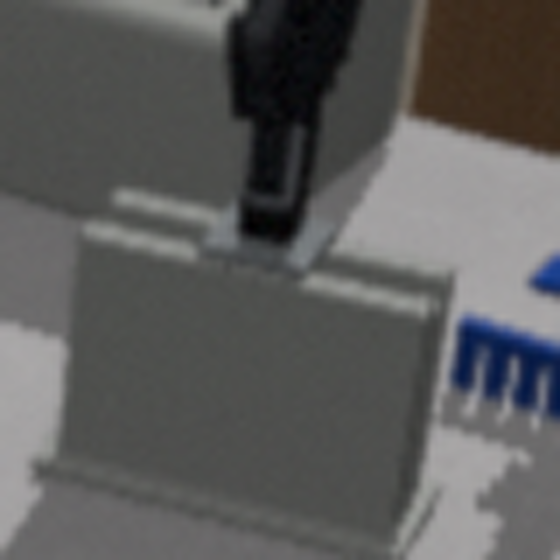

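```bash
python3 -m handwheel '[{"hand":0.01,"offset":[0,0,-0.002],"angular":[0,0,0]}]';python3 st.py
```

```text
time: 23.52
tool_pos: [0.4591, -0.3428, 0.141]
eef_rot: [0.056, 0.706, 0.053, -0.704]
contact_force: [-7.8, 5.2, 33.1]
gripper_width: 0.0189
23.525 [ 0.4591 -0.3428  0.141 ] [ 0.0038 -0.0041 -1.    ] yaw 0.1537107832121337 F [-7.8207  5.186  33.1315] M [1.6153 2.0695 0.0409] 0.018904648096725624
```

```bash
python3 -m handwheel '[{"hand":0.01,"offset":[0,0,0],"angular":[0.004,0.004,0]},{"hand":0.019,"offset":[0,0,0],"angular":[0,0,0]},{"hand":0.03,"offset":[0,0,0],"angular":[0,0,0]},{"hand":0.05,"offset":[0,0,0],"angular":[0,0,0]},{"hand":0.085,"offset":[0,0,0],"angular":[0,0,0]},{"hand":0.085,"offset":[0,0,0],"angular":[0,0,0]},{"hand":0.085,"offset":[0,0,0],"angular":[0,0,0]}]';python3 st.py;python3 -c "
from h import *
wsnap('w9.png')"
```

```text
time: 24.4
tool_pos: [0.4595, -0.343, 0.1403]
eef_rot: [0.054, 0.705, 0.054, -0.705]
contact_force: [0.6, 0.5, 0.3]
gripper_width: 0.0852
24.4 [ 0.4595 -0.343   0.1403] [ 0.0002 -0.0002 -1.    ] yaw 0.1537925965492742 F [0.5666 0.4622 0.2972] M [ 0.0009 -0.0708  0.0368] 0.08516891128463369
```

View pics/w9.png

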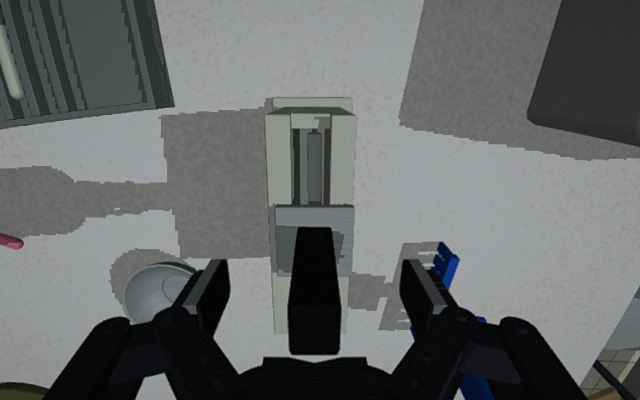

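Released and centred. Retreat straight up and check everything.

```bash
python3 -m handwheel '[{"hand":0.085,"offset":[0,0,0.02],"angular":[0,0,0]},{"hand":0.085,"offset":[0,0,0.04],"angular":[0,0,0]},{"hand":0.085,"offset":[0,0,0.05],"angular":[0,0,0]},{"hand":0.085,"offset":[0,0,0.06],"angular":[0,0,0]},{"hand":0.085,"offset":[-0.02,0.03,0.04],"angular":[0,0,0.02]},{"hand":0.085,"offset":[-0.01,0.05,0],"angular":[0,0,0.02]},{"hand":0.085,"offset":[0,0.05,0],"angular":[0,0,0.02]},{"hand":0.085,"offset":[0,0.03,0],"angular":[0,0,0]},{"hand":0.085,"offset":[0,0,0],"angular":[0,0,0]},{"hand":0.085,"offset":[0,0,0],"angular":[0,0,0]}]'; python3 -c "
from h import *
wsnap('w10.png');snap('side','s12.png')
im=cv2.imread('pics/w10.png');d=cv2.imread('pics/s12.png')
o=np.zeros((600,800,3),np.uint8)
o[:300]=cv2.resize(im[0:230,20:633],(800,300),interpolation=cv2.INTER_CUBIC)
o[300:,:430]=cv2.resize(d[190:290,255:398],(430,300),interpolation=cv2.INTER_CUBIC)
o[300:,440:800]=cv2.resize(d[130:230,370:490],(360,300),interpolation=cv2.INTER_CUBIC)
cv2.imwrite('pics/o10.png',o)"
```

```text
time: 25.7
tool_pos: [0.4266, -0.1783, 0.3573]
eef_rot: [0.076, 0.704, 0.075, -0.702]
contact_force: [-0.3, 0.0, -1.0]
gripper_width: 0.0847
```

View pics/o10.png

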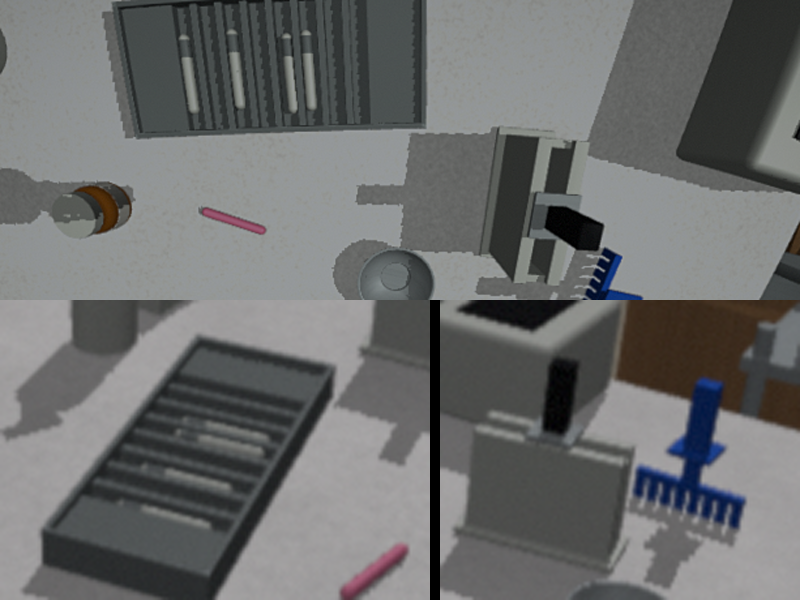

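```bash
python3 -c "
from station import ctrl
print(ctrl.finish_job(), ctrl.read_state()['time'])"
```

```text
the job is handed in; nothing more can be done
the job is handed in; nothing more can be done
```

The job is done and handed in at about 26 s of robot time. All four swab tubes lie in the grooves, and the rake is back in its holder.

- **Combing:** I took the rake out and felt for the bare shelf at the -y end. Contact came at a TCP height of about 0.134 m, with the force reaching about 4 N. I then raised the tines about 3 mm and made one slow sweep across the grooves. Only the rake touched the tubes.
- **Tubes:** The last wrist and side pictures show the four tubes in four separate grooves, parallel to them. The comb passed over all four about 3 mm above the ridges. I judged "fully down" from that and the pictures; I did not measure their heights.
- **Rake:** I lowered it back to the height where I had gripped it, comb down, and let go. After release, the pictures show the shoulder plate flat on the holder's top and the handle upright.
- **Contact with the holder:** While seating the rake, settled readings showed no force even though it had stopped descending. One more push downward to confirm contact read 33 N for a moment on the holder, not on the tray. I took that load off before opening the gripper.
- **Other things:** In the last pictures the jar, dish, pink tube and blue rake look undisturbed. I did not check the canister or the rest of the pump bottle at the end.
- **Disagreement:** The side camera differed from the wrist camera by about 1.5 pixels throughout, so I trusted the wrist camera.

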